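Seat a stone specimen on the measuring base

ROBOT

A 6-joint arm with a two-finger parallel gripper is mounted at the origin on the work surface. World frame = base frame: x ahead of the robot, y to its left, z up, the work surface at z = 0. Lengths are in mm, angles in rad, forces in N, time in s.
With the tool pointing down it reaches from about 350 to 925 mm from the base axis. Payload 6.4 kg.
Tool frame: the origin (TCP) lies between the finger pads; the fingertips stand 17 mm ahead of it and the grasp point (between the pads) lies 2 mm behind it; z points along the fingers, x is the direction in which the jaws open and shut, and the axes are right-handed (so a half turn about z gives the same grasp; the last joint's range is limited). The gripper opens to 94 mm and grips with 3 to 60 N. Pads are 16 mm wide; open, the fingers measure 119 mm over their backs; the gripper's body (75 mm by 177 mm) begins 78 mm behind the grasp point.
Start: joints at [0.993, 0.245, 1.558, -0, 1.339, -0.174], TCP at [255.393, 597.736, 222.455] pointing down, gripper open.
Joint ranges: [-3.13, 3.13], [-1.02, 2.26], [0.13, 2.54], [-0.95, 4.09], [0.21, 2.88], [-2.74, 2.74]. Speed limits (rad/s): [2.57, 2.57, 3.14, 3.14, 3.14, 3.14].

INTERFACE

Orientations are given as a unit quaternion [w, x, y, z].
In Python, from cell import telemetry, capture, calibration, env gives the robot as it stands.
- The arm moves only by the shell command python3 -m handwheel 'ROWS'. ROWS is JSON, a list of rows, each a list of 7 numbers: the closure, from 0 (fully open) to 1 (shut), then the shift along the tool's x, y, z in m, then the turn, a rotation vector about the tool's x, y, z in degrees. In form: [[claw, dx, dy, dz, rx, ry, rz], ...]. A call has 1 to 12 rows; each row shifts and turns the commanded pose from where the row before left it, along the tool's axes as they then stand; what a row does not reach is not made up. A row lasts 1/8 s, in which the tool goes at most 62.5 mm and 10.7 degrees, less where a joint would pass 70% of its speed; a pose out of reach is approached as far as the arm can. A call with a gripper value outside its range is refused whole. The fingers move at their own pace and stop on an object; the grip force is fixed at half the most. Time passes only in rows, so rows that do not move let the fingers close. It gives the time, the measured TCP pose, the force and the opening at its end, in the units of the state.
- telemetry.observe(): the state, without advancing time (a new reading comes with each control period).
- capture(name): name is "scene" or "top"; returns (picture, depth): 384x512x3 uint8, red, green, blue; 384x512 float32, mm along the optical axis (not along the pixel's ray), 0 where there is no reading.
- calibration(name): a dict with "fx", "fy", "cx", "cy" (pixels), "dist" ([k1, k2, p1, p2, k3] as OpenCV has them; the pictures are not rectified), "xyz" and "orientation" of the camera in the world. Camera axes: x right, y down, z forward; pixel columns grow to the right and rows downward; lengths in mm; the calibration is good to about 2 mm. A picture is of the moment at which its call begins. calibration takes no time and is no camera call.
- env.job_done(): hands the job in, once; it reports no verdict.
The state is a dict: "t": time; "joints": joint angles; "joint_velocities": joint speeds; "tau": joint torques, N m; "position": TCP position; "tool_rot": TCP orientation; "ft_force": force on the tool from outside, world axes, zero at the start; "wrist_torque": the same for the moment, N m; "width": opening from 0.0 (shut) to 1.0 (fully open).
Only numpy, scipy, OpenCV 4.12 (cv2) and the standard library are available. Lean on these libraries where they do the work, as an engineer would, in place of code of your own. Each camera call takes 0.05 s, during which the arm holds its last target.

TASK

Clear the stone offcut that lies across the seats of the measuring base into the orange bin. Then set the blue specimen carrier gently, kept level, onto the base so that its three ball feet are fully home, the crossbar's two in the cone and the groove and the stem's one on the flat pad, let go of it, and swing the red-knobbed keeper over its stem as far as it goes. Leave the other things on the bench where they are.

Things in the scene. Friction and masses are not known exactly. Their poses are not given: they have to be found in the camera images.
- base: Measuring base fixed to the bench: dark steel slab 180 (x) x 170 (y) x 20 mm; origin at the centre of its underside, z up. Steel seats stand on it: cone at x +22, y +45 mm, V-groove at x +22, y -45 mm, flat pad at x -38, y 0. The cone and groove blocks (33 mm across) end 44 mm above the bench, the flat pad (32 mm round) 32.8 mm above it.
- seat_cone (a point): Where a ball foot's centre is when fully home in the cone seat (round hole, mouth 24 mm across, walls 35 deg off vertical): 40.8 mm above the bench, 3.2 mm below the mouth. Axes as base. A ball lowered within 4 mm of the middle slides home by itself; the seats are slippery.
- seat_groove (a point): The same for the V-groove seat (24 mm wide at the mouth, 35 mm long, running along base y, towards the cone).
- seat_flat (a point): The same for the flat pad: ball centre 8 mm above the pad.
- stone_mid (a point): Centre of the marble block bonded on the carrier, 44 (x) x 40 (y) x 40 (z) mm: grip it across its 40 mm. Axes: x from the T's stem to its crossbar, z up. 48 mm above the undersides of the feet, on which the carrier stands on the bench at first. When home, this point is at x +4, y 0, z +80.8 mm in base's axes, and the axes of both are parallel.
- carrier: The carrier: blue T-shaped plate 8 mm thick, 20 to 28 mm above this origin, with the marble block on top and three 16 mm steel ball feet below; crossbar 36 (x) x 122 (y) mm centred at x +22, stem 44 mm wide reaching to x -56. Origin level with the undersides of the feet, 48 mm below stone_mid and 4 mm to its -x; same axes. 0.3 to 0.56 kg.
- foot_cone (a point): Centre of the ball foot under the crossbar's +y end, that goes into the cone; from stone_mid x +18, y +45, z -40 mm.
- foot_groove (a point): Centre of the ball foot under the crossbar's -y end, that goes into the groove; from stone_mid x +18, y -45, z -40 mm.
- foot_flat (a point): Centre of the ball foot under the stem, that stands on the flat pad; from stone_mid x -42, y 0, z -40 mm.
- offcut_mid (a point): Centre of the loose offcut, a pale stone bar 28 (x) x 120 (y) x 25 (z) mm that at first lies about along base y across the cone and groove seats, its underside 44 mm above the bench; grip it across its 28 mm. 0.14 to 0.28 kg.
- offcut: The offcut as a whole; origin at the centre of its underside, 12.5 mm below offcut_mid, same axes.
- bin: Open orange plastic bin fixed to the bench, 200 (x) x 150 (y) x 75 mm high, walls and floor 5 mm; origin at the centre of its underside.
- keeper (a joint): Angle (rad) of the keeper, a yellow flat arm with a red knob that swings level about an upright post on the base. 0 = at its stop, pointing to base +y over the carrier's stem, 3.7 mm above its plate when home; grows anticlockwise seen from above (knob towards base -x), 1.9 = fully open. Stays where it is left; about half a newton at the knob moves it.
- keeper_pivot (a point): On the keeper's pivot axis, level with the arm's top, 72.5 mm above the bench; base x -43, y -60 mm. Axes as base.
- keeper_knob (a point): Half-way up the keeper's upright red knob, 86.5 mm above the bench and 60 mm from the pivot axis; 16 mm round, 28 mm tall, standing on the 16 mm wide arm, whose top is 72.5 mm above the bench. With the keeper at 0 the knob's axis is 25 mm from the marble block's side.
- mallet: Bystander: round wooden carver's mallet lying on its side, head 90 mm long, 80 mm across. Leave alone; origin at its underside.
- chisel: Bystander: steel stone chisel lying flat, 165 mm long. Leave alone; origin at its underside.
- block_a: Bystander: pale stone block 90 x 55 x 50 mm. Leave alone; origin at its underside.
- block_b: Bystander: veined marble block 60 x 50 x 35 mm. Leave alone; origin at its underside.
- brush: Bystander: flat dusting brush lying flat, wooden handle, 190 mm long. Leave alone; origin at its underside.
- jar: Bystander: white screw-top jar, 64 mm across, 85 mm tall. Leave alone; origin at its underside.
- square: Bystander: steel try square lying flat, blade 150 mm. Leave alone; origin at its underside.

How it is judged:
By the outcome, as a careful person would: the job done as asked, in the order asked, and still so for the second after the job is handed in, with the robot touching nothing.
It also fails if it takes over 72 s, if anything falls off the work surface, if the arm or the gripper's body presses on something with over 40 N, if the wrist force passes 120 N, or if a joint passes its speed limit or range.

## Working session

There is one attempt and no reset: what is moved stays moved. The work goes in short steps, Python scripts to look and compute and a shell command to move; the robot and the scene stay as the last step left them, time stands still between calls to the robot, and variables do not carry over. Pictures are saved under pics/ and viewed, and the job is handed in when it is done.

```bash
ls; mkdir -p pics
python3 - <<'E'
from cell import telemetry, capture, calibration
import cv2,numpy as np
print(telemetry.observe())
for n in("scene","top"):
    p,d=capture(n); cv2.imwrite(f"pics/{n}0.png",cv2.cvtColor(p,cv2.COLOR_RGB2BGR)); np.savez(f"pics/{n}0.npz",p=p,d=d); print(calibration(n))
E
```

```text
pics
{'t': 0.0, 'joints': array([ 9.92938179e-01,  2.45773704e-01,  1.55896344e+00, -1.62014520e-05,
        1.33871109e+00, -1.74122593e-01]), 'joint_velocities': array([ 0.00108002,  0.00045539, -0.00067249, -0.00031104,  0.00104231,
       -0.00072224]), 'tau': array([ 1.21224159e-03, -4.15838778e+01, -3.14600766e+01,  6.85430481e-02,
        3.33220640e-02, -1.24191579e-04]), 'position': array([255.06193308, 597.26465693, 221.39834594]), 'tool_rot': array([ 3.76552821e-04,  8.34521315e-01,  5.50974875e-01, -8.47978335e-04]), 'ft_force': array([-0.02011366, -0.26660248,  0.15006495]), 'wrist_torque': array([-0.01819312, -0.01160159, -0.01293462]), 'width': 1.0001361344988096}
{'fx': 379.2701850998599, 'fy': 379.2701850998599, 'cx': 264.8893924562199, 'cy': 192.5414797160806, 'dist': array([-0.06807155,  0.        ,  0.        ,  0.        ,  0.        ]), 'xyz': array([1078.93375293,   40.17375835,  936.84250561]), 'orientation': array([-0.18820517,  0.66600329,  0.69649114, -0.18952181])}
{'fx': 415.9507418824045, 'fy': 415.9507418824045, 'cx': 260.24803216954336, 'cy': 192.72898480019242, 'dist': array([-0.13979427,  0.        ,  0.        ,  0.        ,  0.        ]), 'xyz': array([ 356.75639891,   12.77222458, 1299.68196151]), 'orientation': array([-0.05636634,  0.70958735, -0.69937368,  0.06469226])}
```

View pics/scene0.png

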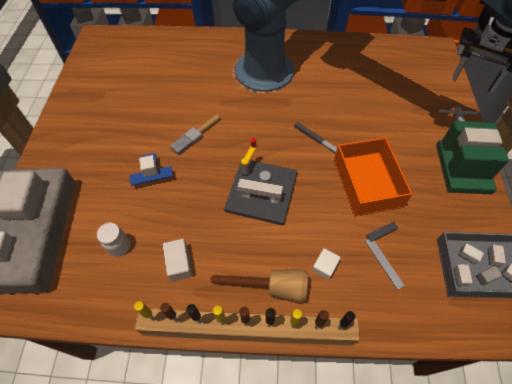

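View pics/top0.png

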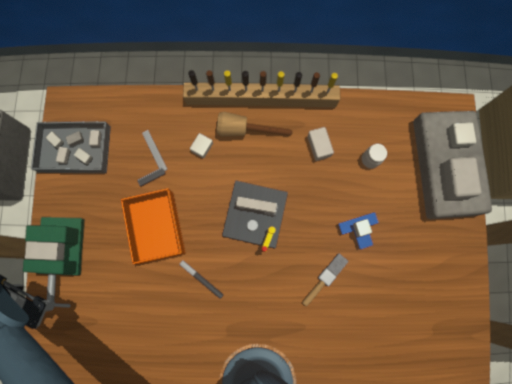

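```bash
cat > h.py <<'E'
import cv2,numpy as np
from scipy.spatial.transform import Rotation as R
from cell import telemetry, capture, calibration
def cam(n):
    c=calibration(n); q=c['orientation']; Rm=R.from_quat([q[1],q[2],q[3],q[0]]).as_matrix()
    K=np.array([[c['fx'],0,c['cx']],[0,c['fy'],c['cy']],[0,0,1]]); return K,c['dist'],Rm,c['xyz']
def rays(n,uv):
    K,D,Rm,t=cam(n); x=cv2.undistortPoints(np.float64(uv).reshape(-1,1,2),K,D).reshape(-1,2)
    return t,np.c_[x,np.ones(len(x))]@Rm.T
def onplane(n,uv,z):
    t,r=rays(n,uv); return t+r*((z-t[2])/r[:,2:3])
def pts(n,d,mask):
    v,u=np.nonzero(mask&(d>0)); t,r=rays(n,np.c_[u,v]); return t+r*d[v,u][:,None],u,v
def proj(n,P):
    K,D,Rm,t=cam(n); rv=cv2.Rodrigues(Rm.T)[0]; return cv2.projectPoints(np.float64(P).reshape(-1,3),rv,-Rm.T@t,K,D)[0].reshape(-1,2)
def zoom(p,name,u0,v0,w,h,k): 
    cv2.imwrite(name,cv2.resize(cv2.cvtColor(p,cv2.COLOR_RGB2BGR)[v0:v0+h,u0:u0+w],None,fx=k,fy=k,interpolation=cv2.INTER_CUBIC))
def snap(n,tag):
    p,d=capture(n); np.savez(f"pics/{tag}.npz",p=p,d=d); return p,d
def load(tag):
    z=np.load(f"pics/{tag}.npz"); return z['p'],z['d']
E
python3 - <<'E'
from h import *
p,d=load('top0'); a=p
zoom(p,'pics/a1.png',215,170,180,110,4)
q,e=load('scene0'); zoom(q,'pics/a2.png',120,130,190,100,4)
# heights
for n,pp,dd in(('top',p,d),('scene',q,e)):
    P,u,v=pts(n,dd,np.ones(dd.shape,bool)); Z=np.zeros(dd.shape); Z[v,u]=P[:,2]
    m=Z[340:360,60:90] if n=='top' else Z[120:140,100:140]; print(n,np.median(m),m.std())
    np.save(f'pics/Z_{n}.npy',Z)
    hsv=cv2.cvtColor(pp,cv2.COLOR_RGB2HSV)
    for nm,lo,hi in(('blue',(100,120,40),(125,255,255)),('orange',(5,230,120),(15,255,255)),('yel',(22,180,120),(35,255,255)),('red',(0,200,60),(4,255,255))):
        M=cv2.inRange(hsv,lo,hi)
        k,l,s,c=cv2.connectedComponentsWithStats(M)
        print(n,nm,[(s[i].tolist(),c[i].round(1).tolist()) for i in range(1,k) if s[i,4]>8][:8])
E
```

```text
top -1.612513618939829 2.540487293912872
top blue [([0, 0, 512, 56, 23167], [263.8, 22.3]), ([340, 213, 37, 21, 231], [356.4, 222.5]), ([357, 235, 15, 13, 129], [364.0, 241.0])]
top orange [([136, 247, 3, 7, 9], [137.1, 249.4]), ([142, 258, 11, 4, 16], [146.9, 259.9]), ([134, 260, 7, 4, 14], [136.9, 261.6])]
top yel [([225, 71, 5, 6, 26], [227.0, 73.5]), ([278, 72, 6, 6, 28], [280.6, 74.4]), ([332, 73, 5, 6, 24], [334.0, 75.7]), ([263, 227, 12, 20, 116], [268.5, 236.3])]
top red []
scene -1.368529413265037 1.779116127272699
scene blue [([39, 0, 175, 56, 1835], [115.2, 15.8]), ([328, 0, 150, 31, 1637], [376.2, 11.3]), ([107, 15, 14, 9, 100], [113.1, 18.6]), ([152, 15, 4, 6, 15], [153.1, 16.8]), ([387, 24, 4, 8, 20], [388.4, 26.6]), ([424, 26, 3, 9, 11], [424.6, 29.6]), ([153, 154, 3, 7, 10], [154.4, 156.6]), ([130, 167, 43, 18, 319], [151.1, 175.9])]
scene orange [([454, 39, 5, 4, 16], [456.2, 40.5]), ([338, 138, 74, 70, 2294], [371.4, 175.5]), ([341, 177, 5, 5, 9], [342.9, 179.6]), ([347, 194, 5, 10, 16], [349.1, 198.8]), ([353, 211, 4, 5, 9], [354.3, 213.1])]
scene yel [([242, 148, 13, 16, 78], [247.7, 155.7]), ([134, 302, 10, 9, 66], [138.7, 305.9]), ([213, 306, 9, 10, 71], [217.0, 310.2]), ([293, 309, 9, 10, 75], [296.8, 313.9])]
scene red [([251, 138, 5, 9, 28], [253.1, 141.7])]
```

```bash
ls pics
```

```text
Z_scene.npy
Z_top.npy
a1.png
a2.png
scene0.npz
scene0.png
top0.npz
top0.png
```

View pics/a1.png

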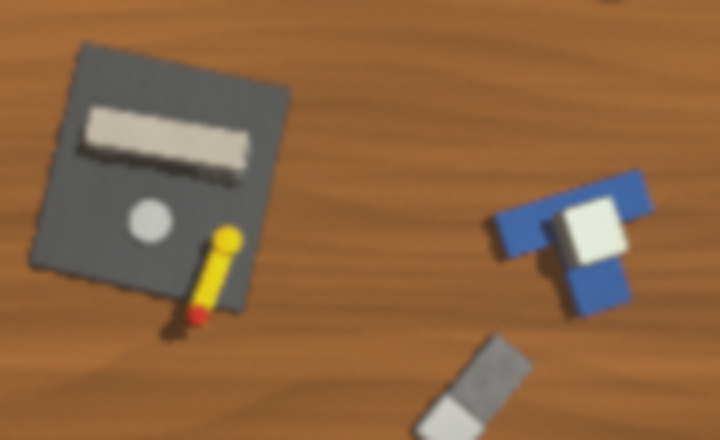

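View pics/a2.png

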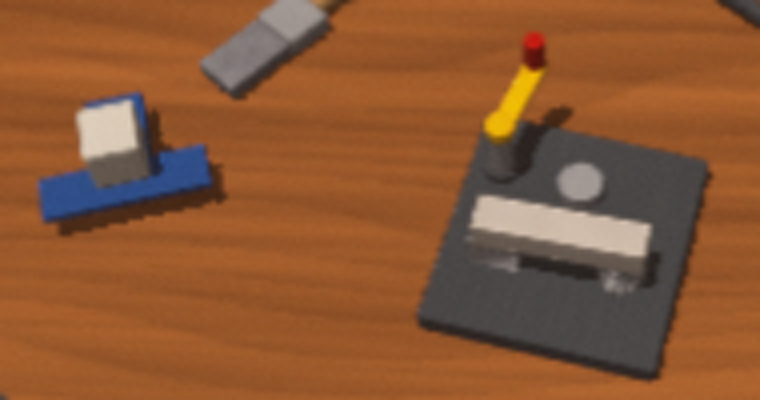

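```bash
cat > seg.py <<'E'
from h import *
def poly(n,M,z,eps):
    # M: float soft mask, upsample 8x -> contour -> corner pixels
    U=cv2.resize(cv2.GaussianBlur(M.astype(np.float32),(3,3),0.6),None,fx=8,fy=8,interpolation=cv2.INTER_CUBIC)
    cs,_=cv2.findContours((U>0.5).astype(np.uint8),cv2.RETR_EXTERNAL,cv2.CHAIN_APPROX_NONE)
    c=max(cs,key=cv2.contourArea); uv=(c.reshape(-1,2)+0.5)/8-0.5
    P=onplane(n,uv,z)[:,:2].astype(np.float32)
    return P,cv2.approxPolyDP(P.reshape(-1,1,2),eps,True).reshape(-1,2)
def big(M,seed):
    k,l=cv2.connectedComponents(M.astype(np.uint8)); return l==l[seed[1],seed[0]]
def rect(P): 
    r=cv2.minAreaRect(P); return np.round(r[0],1),np.round(r[1],1),round(r[2],2)
E
python3 - <<'E'
from seg import *
for n,sb,sc,so,sp in(('top',(245,195),(364,243),(257,205),(252,225)),('scene',(245,205),(150,178),(260,187),(265,175))):
    p,d=load(n+'0'); hsv=cv2.cvtColor(p,cv2.COLOR_RGB2HSV).astype(int); Z=np.load(f'pics/Z_{n}.npy')
    print(n,hsv[sb[1],sb[0]],hsv[so[1],so[0]],hsv[sp[1],sp[0]],hsv[228,363],hsv[160,148])
    print(' Z',Z[sb[1],sb[0]],Z[so[1],so[0]],Z[sp[1],sp[0]],Z[sc[1],sc[0]])
    H,S,V=hsv[...,0],hsv[...,1],hsv[...,2]
    base=big((S<60)&(V<120)|False,sb)
    P,c=poly(n,base,20,8); print(' base',rect(P),c.round(1).tolist())
    P,c=poly(n,big((S<70)&(V>135),sp),32.8,3); e=cv2.fitEllipse(P); print(' pad',np.round(e[0],1),np.round(e[1],1))
    P,c=poly(n,big((S<70)&(V>(125 if n=='top' else 170)),so),69,5); print(' off',rect(P),c.round(1).tolist())
    blue=big((H>100)&(H<126)&(S>100)|((S<80)&(V>130)&(Z>20)),sc)
    P,c=poly(n,blue,28,5); print(' T',rect(P),c.round(1).tolist())
E
```

```text
top [30  9 89] [ 19  37 193] [ 30   9 194] [ 46  14 234] [ 14 166 146]
 Z 23.141626175414558 67.01596832740529 32.338270031210186 26.058686246803063
 base (array([512.4,  15.4]), array([168.4, 179.1]), 78.12) [[612.2999877929688, 75.9000015258789], [444.20001220703125, 112.4000015258789], [417.6000061035156, -1.2999999523162842], [468.6000061035156, -21.799999237060547], [476.70001220703125, -44.099998474121094], [464.0, -52.70000076293945], [413.8999938964844, -31.600000381469727], [409.3999938964844, -45.400001525878906], [579.0, -82.4000015258789]]
 pad [476.5  22.6] [32.6 33.1]
 off (array([535.2,  10.5]), array([125.1,  32. ]), 80.78) [[555.2000122070312, 70.5], [535.0999755859375, 73.0], [527.4000244140625, 62.0], [510.8999938964844, -39.70000076293945], [515.9000244140625, -49.400001525878906], [540.7999877929688, -46.900001525878906]]
 T (array([ 459. , -313.6]), array([ 94.4, 120.1]), 17.3) [[515.4000244140625, -357.70001220703125], [519.7000122070312, -351.3999938964844], [483.79998779296875, -245.10000610351562], [454.8999938964844, -253.3000030517578], [461.70001220703125
[... 986 characters left out ...]
055]]
 pad [477.6  22.8] [28.8 31.2]
 off (array([538. ,  11.5]), array([118.8,  28.6]), 80.93) [[525.5, -46.29999923706055], [542.2999877929688, -46.0], [556.9000244140625, 68.19999694824219], [534.0, 68.69999694824219], [516.4000244140625, -35.29999923706055]]
 T (array([ 490.8, -304.7]), array([ 39.5, 121.7]), 17.68) [[459.1000061035156, -253.8000030517578], [463.1000061035156, -282.6000061035156], [480.29998779296875, -283.1000061035156], [495.8999938964844, -312.70001220703125], [496.0, -324.0], [483.1000061035156, -336.0], [491.29998779296875, -362.6000061035156], [522.7000122070312, -357.29998779296875], [492.3999938964844, -246.1999969482422], [484.8999938964844, -242.6999969482422]]
```

Run:
```python
from seg import *
for n,sb in(('top',(152,225)),('scene',(372,175))):
    p,d=load(n+'0'); hsv=cv2.cvtColor(p,cv2.COLOR_RGB2HSV).astype(int); Z=np.load(f'pics/Z_{n}.npy')
    H,S,V=hsv[...,0],hsv[...,1],hsv[...,2]
    print(hsv[sb[1],sb[0]])
    M=big((H<13)&(S>225)&(V>100),sb); 
    P,c=poly(n,M,75,5); print(n,'bin',rect(P),M.sum())
    M=(H>=20)&(H<36)&(S>150)&(V>100); s=(268,237) if n=='top' else (248,156)
    P,c=poly(n,big(M,s),72.5,3); print(' keeper arm',rect(P))
    b=big(((H<5)|(H>172))&(S>130),(262,249) if n=='top' else (253,141)); v,u=np.nonzero(b); print(' knob',b.sum(),onplane(n,[[u.mean(),v.mean()]],100 if n=='top' else 90))
    t,_=rays(n,[[0,0]])
    # block top
    W=(S<80)&(V>185)&(Z>45); s=(364,228) if n=='top' else (146,159)
    m=big(W,s); P,c=poly(n,m,68,4); print(' block',m.sum(),rect(P),c.tolist())
```

```text
[ 13 228 223]
top bin (array([628.3,   7.7]), array([1315.9, 1873.5]), 1.16) 196503
 keeper arm (array([439.7, -26.9]), array([21.8, 62.1]), 68.52)
 knob 10 [[401.5007562  -11.51666579 100.        ]]
 block 161 (array([ 470.6, -312.2]), array([42.6, 39.3]), 17.69) [[493.0854797363281, -322.0091247558594], [484.8432312011719, -290.7471008300781], [446.2717590332031, -302.5198669433594], [456.234375, -332.60186767578125], [470.1554870605469, -332.95684814453125]]
[ 12 247 229]
scene bin (array([486.9, 316.3]), array([233.8, 177. ]), 13.97) 4204
 keeper arm (array([439.9, -27.9]), array([21.5, 66.7]), 69.91)
 knob 28 [[404.15760053 -13.51676364  90.        ]]
 block 154 (array([ 472.7, -311.9]), array([43.3, 39.2]), 16.63) [[450.07525634765625, -300.2336730957031], [461.2694091796875, -334.4812927246094], [495.57147216796875, -321.30267333984375], [486.46234130859375, -289.0299987792969]]
```

Run:
```python
from seg import *
p,d=load('top0'); hsv=cv2.cvtColor(p,cv2.COLOR_RGB2HSV).astype(int)
H,S,V=hsv[...,0],hsv[...,1],hsv[...,2]
M=(H<14)&(S>215)&(V>170); M[:, :110]=0; M[:,195:]=0; M[:180]=0; M[275:]=0
M=big(M,(152,225)); P,c=poly('top',M,75,5); print(rect(P),M.sum())
```

```text
(array([458. , 321.9]), array([184.6, 146.4]), 13.72) 2456
```

```bash
cat >> h.py <<'E'
def go(x,y,z,ang):
    """shift (m) in current tool axes to world TCP x,y,z, and rz (deg) so tool x points to world angle ang"""
    s=telemetry.observe(); q=s['tool_rot']; Rm=R.from_quat([q[1],q[2],q[3],q[0]]).as_matrix()
    d=Rm.T@(np.array([x,y,z])-s['position']); a=np.degrees(np.arctan2(Rm[1,0],Rm[0,0]))
    print('t',round(s['t'],2),'pos',s['position'].round(1),'ang',a.round(2),'tilt',np.degrees(Rm[:2,2]).round(2),'F',s['ft_force'].round(1),'T',s['wrist_torque'].round(2),'w',round(s['width']*94,1),'j6',s['joints'][5].round(2))
    print('shift mm',d.round(1),'rz',round((a-ang+180)%360-180,2))
E
python3 -c "
from h import *
go(537.5,11.3,130,-9.2)"
```

```text
t 0.1 pos [255.1 597.3 221.5] ang 66.86 tilt [-0.05 -0.08] F [0.7 1.  0.1] T [ 0.02 -0.02  0.04] w 93.7 j6 -0.17
shift mm [-427.8  490.    92.1] rz 76.06
```

```bash
python3 -m handwheel '[[0.3,-0.0357,0.0408,0,0,0,0],[0.3,-0.0357,0.0408,0,0,0,0],[0.3,-0.0357,0.0408,0,0,0,0],[0.3,-0.0357,0.0408,0,0,0,0],[0.3,-0.0357,0.0408,0,0,0,0],[0.3,-0.0357,0.0408,0,0,0,0],[0.3,-0.0357,0.0408,0,0,0,0],[0.3,-0.0357,0.0408,0,0,0,0],[0.3,-0.0357,0.0408,0,0,0,0],[0.3,-0.0357,0.0408,0,0,0,0],[0.3,-0.0357,0.0408,0,0,0,0],[0.3,-0.0357,0.0408,0,0,0,0]]'
python3 -m handwheel '[[0.3,0,0,0,0,0,9.5],[0.3,0,0,0,0,0,9.5],[0.3,0,0,0,0,0,9.5],[0.3,0,0,0,0,0,9.5],[0.3,0,0,0,0,0,9.5],[0.3,0,0,0,0,0,9.5],[0.3,0,0,0,0,0,9.5],[0.3,0,0,0,0,0,9.5],[0.3,0,0,0,0,0,0]]'
python3 -c "
from h import *
go(537.5,11.3,58,-9.2)"
```

```text
t: 1.6
position: [537.6, 9.7, 222.2]
tool_rot: [-0.0, 0.835, 0.551, -0.0]
ft_force: [1.5, -0.2, 0.0]
width: 0.698
t: 2.72
position: [537.0, 11.5, 222.0]
tool_rot: [-0.0, 0.997, -0.079, -0.0]
ft_force: [-0.0, 0.3, 0.1]
width: 0.702
t 2.73 pos [537.   11.5 222. ] ang -9.02 tilt [-0.05  0.01] F [-0.   0.3  0.1] T [-0.05  0.03  0.03] w 65.9 j6 -0.03
shift mm [7.00e-01 1.00e-01 1.64e+02] rz 0.18
```

```bash
python3 -m handwheel '[[0.3,0.0007,0,0.04,0,0,0],[0.3,0,0,0.04,0,0,0],[0.3,0,0,0.04,0,0,0],[0.3,0,0,0.02,0,0,0],[0.3,0,0,0.012,0,0,0],[0.3,0,0,0.012,0,0,0],[0.3,0,0,0,0,0,0]]'
python3 -m handwheel '[[1,0,0,0,0,0,0],[1,0,0,0,0,0,0],[1,0,0,0,0,0,0],[1,0,0,0,0,0,0],[1,0,0,0,0,0,0],[1,0,0,0,0,0,0]]'
python3 -c "
from h import *
go(537.5,11.3,180,-9.2)"
```

```text
t: 3.6
position: [537.7, 11.4, 58.0]
tool_rot: [-0.0, 0.997, -0.079, -0.0]
ft_force: [0.4, -0.2, 0.0]
width: 0.701
t: 4.35
position: [538.0, 11.3, 58.6]
tool_rot: [-0.0, 0.997, -0.08, -0.0]
ft_force: [-1.5, 1.0, 1.9]
width: 0.297
t 4.35 pos [538.   11.3  58.6] ang -9.13 tilt [-0.01  0.  ] F [-1.5  1.   1.9] T [-0.03  0.28 -0.01] w 27.9 j6 -0.03
shift mm [-5.000e-01  1.000e-01 -1.214e+02] rz 0.07
```

Gripped (27.9 mm). Lift and work out the way to the bin.

```bash
python3 -m handwheel '[[1,0,0,-0.01,0,0,0],[1,0,0,-0.03,0,0,0],[1,0,0,-0.04,0,0,0],[1,0,0,-0.04,0,0,0],[1,0,0,0,0,0,0]]'
python3 -c "
from h import *
go(462,320.5,170,-76.3)
p,d=snap('top','top1');q,e=snap('scene','scene1')
zoom(p,'pics/b1.png',215,170,180,110,4)
zoom(q,'pics/b2.png',210,120,100,110,5)"
```

```text
t: 4.97
position: [540.3, 10.9, 182.3]
tool_rot: [0.0, 0.997, -0.08, 0.004]
ft_force: [0.6, -0.6, -1.5]
width: 0.296
t 4.97 pos [540.3  10.9 182.3] ang -9.13 tilt [ 0.44 -0.08] F [ 0.6 -0.6 -1.5] T [-0.09  0.06  0.  ] w 27.8 j6 -0.03
shift mm [-126.5 -293.2   11.2] rz 67.17
```

View pics/b2.png

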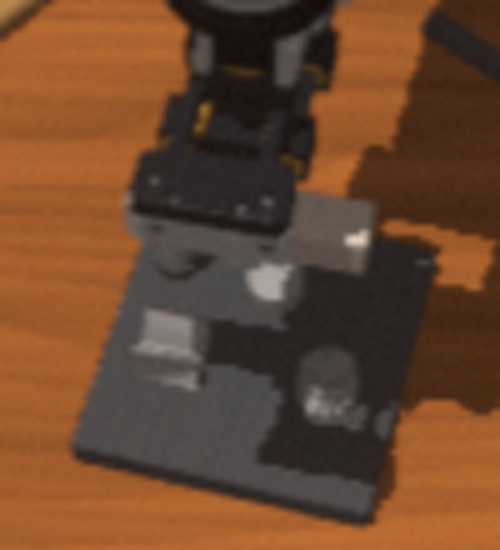

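```bash
python3 -m handwheel '[[1,-0.0181,-0.0419,0,0,0,0],[1,-0.0181,-0.0419,0,0,0,0],[1,-0.0181,-0.0419,0,0,0,0],[1,-0.0181,-0.0419,0,0,0,0],[1,-0.0181,-0.0419,0,0,0,0],[1,-0.0181,-0.0419,0,0,0,0],[1,-0.0181,-0.0419,0,0,0,0],[1,0,0,0,0,0,0]]'
python3 -m handwheel '[[1,0,0,0,0,0,9.6],[1,0,0,0,0,0,9.6],[1,0,0,0,0,0,9.6],[1,0,0,0,0,0,9.6],[1,0,0,0,0,0,9.6],[1,0,0,0,0,0,9.6],[1,0,0,0,0,0,9.6],[1,0,0,0,0,0,0]]'
python3 -c "
from h import *
go(462,320.5,37,-76.3)
p,d=snap('top','top2');q,e=snap('scene','scene2')
zoom(p,'pics/c1.png',110,170,190,110,4)
zoom(q,'pics/c2.png',320,90,110,130,4)"
```

```text
t: 6.08
position: [457.1, 322.5, 175.7]
tool_rot: [0.001, 0.997, -0.078, -0.002]
ft_force: [-1.2, -0.9, -1.9]
width: 0.295
t: 7.08
position: [458.9, 319.8, 176.6]
tool_rot: [0.001, 0.786, -0.618, -0.001]
ft_force: [1.0, 0.1, -2.9]
width: 0.294
t 7.08 pos [458.9 319.8 176.6] ang -76.28 tilt [-0.16 -0.08] F [ 1.   0.1 -2.9] T [0.   0.15 0.03] w 27.7 j6 1.74
shift mm [-1.000e-01 -3.700e+00  1.396e+02] rz 0.02
```

View pics/c2.png

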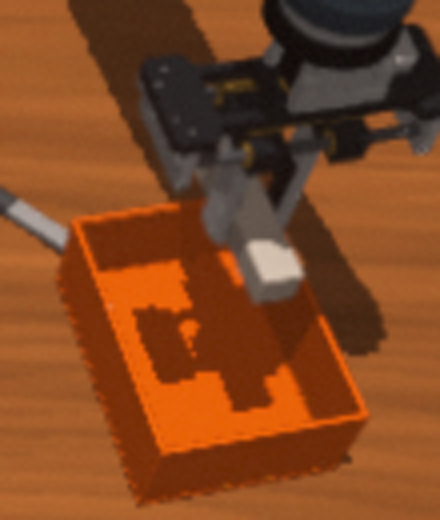

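View pics/c1.png

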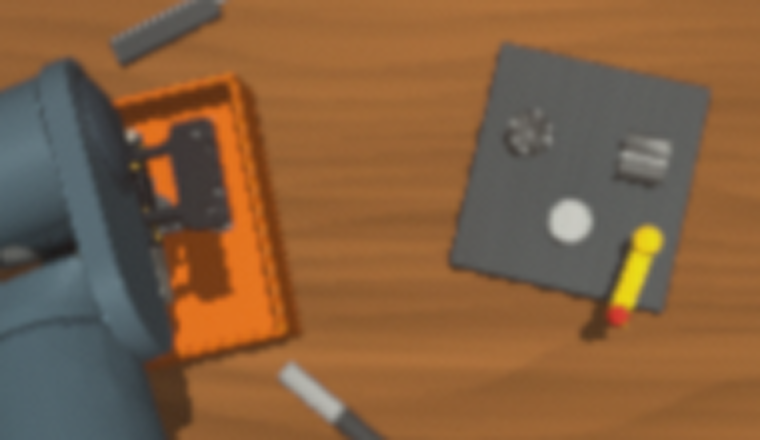

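```bash
python3 -m handwheel '[[1,0,-0.003,0.03,0,0,0],[1,0,0,0.03,0,0,0],[1,0,0,0.03,0,0,0],[1,0,0,0.03,0,0,0],[1,0,0,0.015,0,0,0],[1,0,0,0.01,0,0,0],[1,0,0,0.004,0,0,0],[1,0,0,0,0,0,0]]'
python3 -c "
from h import *
go(462,320.5,180,-76.3)"
```

```text
t: 8.18
position: [462.8, 321.9, 30.0]
tool_rot: [-0.0, 0.786, -0.618, 0.0]
ft_force: [-0.1, 0.6, -1.7]
width: 0.294
t 8.18 pos [462.8 321.9  30. ] ang -76.32 tilt [0.05 0.02] F [-0.1  0.6 -1.7] T [-0.    0.09 -0.04] w 27.6 j6 1.74
shift mm [   1.2    1.  -150. ] rz -0.02
```

Lower 5 mm, release, and go up.

```bash
python3 -m handwheel '[[1,0,0,0.005,0,0,0],[1,0,0,0,0,0,0],[0.45,0,0,0,0,0,0],[0.45,0,0,0,0,0,0],[0.45,0,0,0,0,0,0],[0.45,0,0,-0.02,0,0,0],[0.45,0,0,-0.05,0,0,0],[0.45,0,0,-0.05,0,0,0],[0.45,0,0,-0.05,0,0,0],[0.45,0,0,-0.04,0,0,0],[0.45,0,0,0,0,0,0]]'
python3 - <<'E'
from h import *
go(471.5,-311.5,222,-72.8)
q,e=snap('scene','scene3')
zoom(q,'pics/d2.png',320,90,110,130,4)
# seats from top2
p,d=load('top2'); zoom(p,'pics/d1.png',220,178,70,75,9)
E
```

```text
t: 9.55
position: [464.5, 322.7, 240.2]
tool_rot: [-0.004, 0.786, -0.618, 0.002]
ft_force: [0.2, -0.4, -0.5]
width: 0.549
t 9.55 pos [464.5 322.7 240.2] ang -76.33 tilt [0.52 0.22] F [ 0.2 -0.4 -0.5] T [-0.02  0.12  0.  ] w 51.7 j6 1.74
shift mm [617.9 143.3  15.8] rz -3.53
```

View pics/d2.png

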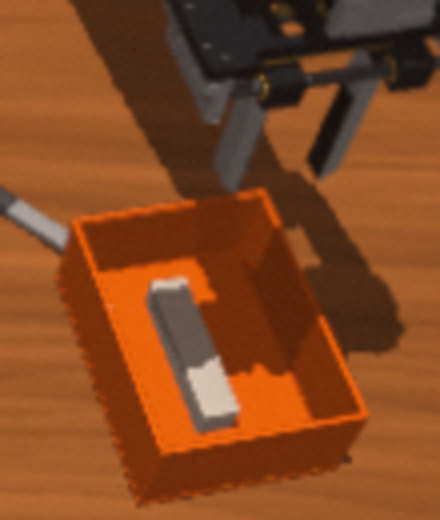

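View pics/d1.png

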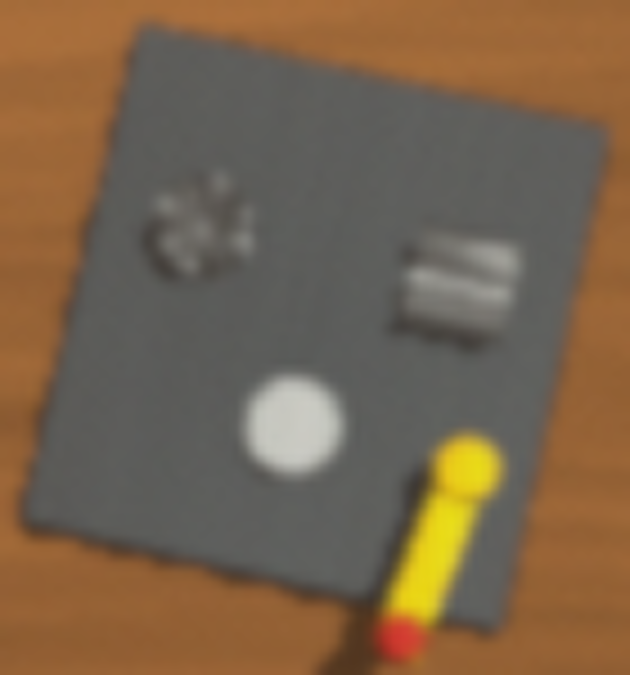

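```bash
cat > fitb.py <<'E'
from seg import *
def kab(A,B):
    a=A.mean(0);b=B.mean(0); H=(A-a).T@(B-b); th=np.arctan2(H[0,1]-H[1,0],H[0,0]+H[1,1])
    c,s=np.cos(th),np.sin(th); Rm=np.array([[c,-s],[s,c]]); t=b-Rm@a; return Rm,t,np.degrees(th),B-(A@Rm.T+t)
E
python3 - <<'E'
from fitb import *
f=lambda x,y,u0,v0,k:[u0+(x+.5)/k-.5,v0+(y+.5)/k-.5]
# top corners (slab, z20), cone, groove, pad, pivot
L=[((145,24),(90,85),20),((607,128),(90,-85),20),((27,525),(-90,85),20),((497,632),(-90,-85),20),((203,227),(22,45),44),((462,290),(22,-45),44),((294,425),(-38,0),32.8),((469,468),(-43,-60),72.5)]
A=np.array([l[1] for l in L],float); B=np.array([onplane('top',[f(*l[0],220,178,9)],l[2])[0,:2] for l in L])
Rm,t,th,r=kab(A,B); print('top all',t.round(1),th.round(2)); print(r.round(1))
Rm,t,th,r=kab(A[4:7],B[4:7]); print('top seats',t.round(1),th.round(2),r.round(1).tolist(), 'stone home',(t+Rm@[4,0]).round(1))
p,d=load('top2'); hsv=cv2.cvtColor(p,cv2.COLOR_RGB2HSV).astype(int)
M=(hsv[...,1]<60)&(hsv[...,2]>150)&(np.hypot(np.arange(512)[None]-252.2,np.arange(384)[:,None]-224.8)<9)
P,_=poly('top',M,32.8,3); print('pad',cv2.fitEllipse(P))
q,e=load('scene3'); zoom(q,'pics/e2.png',215,130,90,100,8)
E
```

```text
top all [512.3  14.6] -11.89
[[-0.9 -2.4]
 [-0.2  2.7]
 [ 0.3 -3.2]
 [ 1.3  2.4]
 [-0.9  0.2]
 [-2.5  0.3]
 [ 1.4  0.1]
 [ 1.5 -0.2]]
top seats [511.7  14.8] -12.7 [[-0.8, 0.5], [-1.2, 0.2], [1.9, -0.7]] stone home [515.6  13.9]
pad ((476.9327087402344, 22.489036560058594), (30.68206787109375, 31.097143173217773), 49.08251953125)
```

View pics/e2.png

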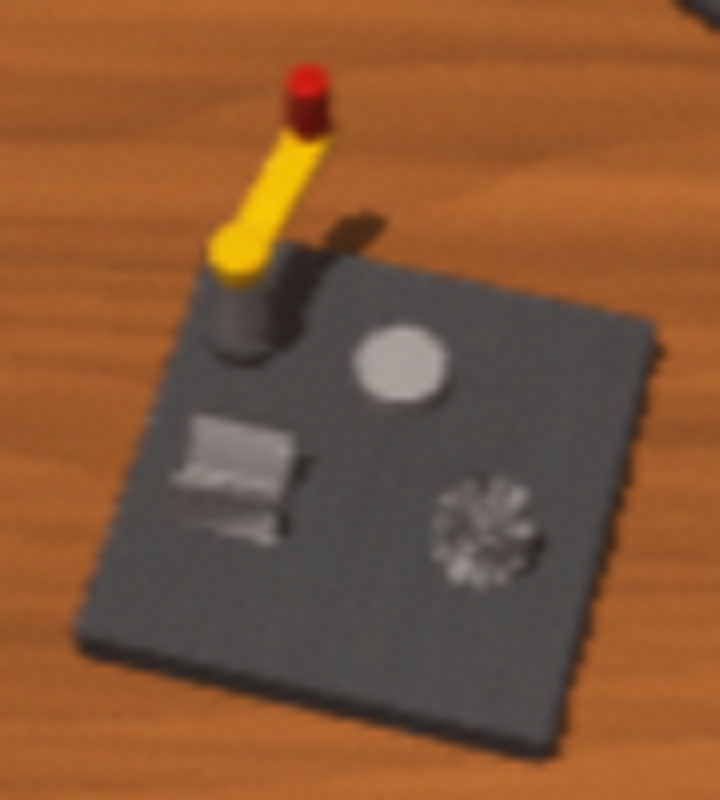

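Run:
```python
from fitb import *
f=lambda x,y,u0,v0,k:[u0+(x+.5)/k-.5,v0+(y+.5)/k-.5]
L=[((205,240),(-90,-85),20),((657,322),(-90,85),20),((78,632),(90,-85),20),((552,738),(90,85),20),((485,528),(22,45),44),((238,478),(22,-45),44),((400,364),(-38,0),32.8),((238,250),(-43,-60),72.5)]
A=np.array([l[1] for l in L],float); B=np.array([onplane('scene',[f(*l[0],215,130,8)],l[2])[0,:2] for l in L])
Rm,t,th,r=kab(A,B); print('all',t.round(1),th.round(2)); print(r.round(1).tolist(), 'stone home',(t+Rm@[4,0]).round(1))
Rm,t,th,r=kab(A[4:7],B[4:7]); print('seats',t.round(1),th.round(2),r.round(1).tolist(), 'stone home',(t+Rm@[4,0]).round(1))
```

```text
all [517.4  15.5] -10.96
[[4.8, -1.4], [1.3, -0.3], [-4.4, 1.8], [-3.8, -1.7], [3.7, -0.6], [4.9, 2.1], [-2.1, 0.1], [-4.4, 0.1]] stone home [521.4  14.7]
seats [519.6  15.9] -10.06 [[2.2, -1.6], [1.9, 1.4], [-4.1, 0.2]] stone home [523.5  15.2]
```

```bash
python3 -m handwheel '[[0.3,0.0515,0.0119,0,0,0,0],[0.3,0.0515,0.0119,0,0,0,0],[0.3,0.0515,0.0119,0,0,0,0],[0.3,0.0515,0.0119,0,0,0,0],[0.3,0.0515,0.0119,0,0,0,0],[0.3,0.0515,0.0119,0,0,0,0],[0.3,0.0515,0.0119,0,0,0,0],[0.3,0.0515,0.0119,0,0,0,0],[0.3,0.0515,0.0119,0,0,0,0],[0.3,0.0515,0.0119,0,0,0,0],[0.3,0.0515,0.0119,0,0,0,0],[0.3,0.0515,0.0119,0,0,0,0]]'
python3 -m handwheel '[[0.3,0,0,0,0,0,-3.5],[0.3,0,0,0,0,0,0],[0.3,0,0,0,0,0,0]]'
python3 -c "
from h import *
go(471.7,-312,50,-72.8)"
```

```text
t: 11.1
position: [468.5, -313.6, 232.5]
tool_rot: [-0.0, 0.786, -0.618, -0.002]
ft_force: [0.1, 1.2, 0.3]
width: 0.7
t: 11.48
position: [469.3, -311.7, 233.5]
tool_rot: [-0.0, 0.805, -0.594, -0.001]
ft_force: [-0.6, 0.4, -0.3]
width: 0.704
t 11.47 pos [ 469.3 -311.7  233.5] ang -72.85 tilt [-0.07  0.07] F [-0.6  0.4 -0.3] T [-0.07  0.14  0.02] w 66.1 j6 0.48
shift mm [  1.3  -2.4 183.5] rz -0.05
```

```bash
python3 -m handwheel '[[0.3,0.0013,-0.0024,0.04,0,0,0],[0.3,0,0,0.04,0,0,0],[0.3,0,0,0.04,0,0,0],[0.3,0,0,0.025,0,0,0],[0.3,0,0,0.015,0,0,0],[0.3,0,0,0.01,0,0,0],[0.3,0,0,0,0,0,0]]'
python3 - <<'E'
from h import *
go(471.7,-312,50,-72.8)
q,e=snap('scene','scene4'); zoom(q,'pics/f2.png',100,110,110,90,6)
E
```

```text
t: 12.35
position: [472.4, -312.9, 64.4]
tool_rot: [-0.0, 0.805, -0.594, -0.0]
ft_force: [0.0, 0.7, 0.2]
width: 0.701
t 12.35 pos [ 472.4 -312.9   64.4] ang -72.83 tilt [-0.01  0.01] F [0.  0.7 0.2] T [-0.05  0.15 -0.01] w 65.9 j6 0.49
shift mm [-1.1  0.4 14.4] rz -0.03
```

View pics/f2.png

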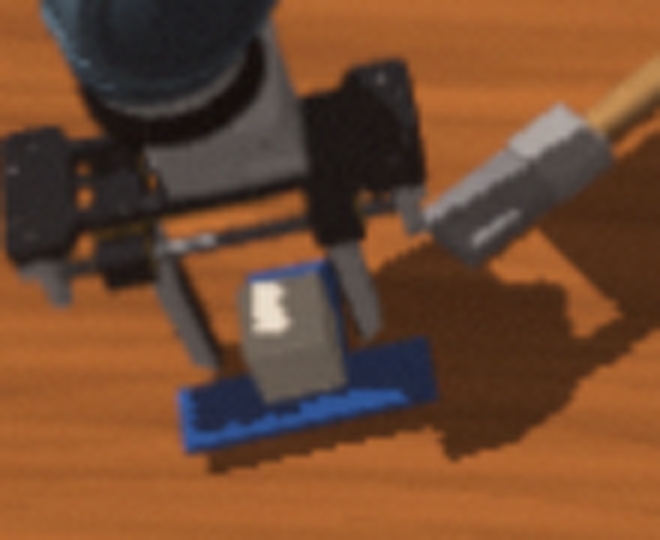

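```bash
python3 -m handwheel '[[0.3,-0.0011,0.0004,0.008,0,0,0],[0.3,0,0,0.006,0,0,0],[0.3,0,0,0,0,0,0],[1,0,0,0,0,0,0],[1,0,0,0,0,0,0],[1,0,0,0,0,0,0],[1,0,0,0,0,0,0],[1,0,0,0,0,0,0],[1,0,0,0,0,0,0]]'
python3 -c "
from h import *
go(471.7,-312,220,-72.8)"
```

```text
t: 13.52
position: [471.7, -312.2, 50.6]
tool_rot: [-0.0, 0.805, -0.594, 0.0]
ft_force: [-0.1, -0.1, 1.1]
width: 0.424
t 13.53 pos [ 471.7 -312.2   50.6] ang -72.85 tilt [ 0.01 -0.01] F [-0.1 -0.1  1.1] T [-0.02  0.16 -0.15] w 39.8 j6 0.49
shift mm [-2.000e-01 -1.000e-01 -1.694e+02] rz -0.05
```

```bash
python3 -m handwheel '[[1,0,0,-0.005,0,0,0],[1,0,0,-0.015,0,0,0],[1,0,0,-0.03,0,0,0],[1,0,0,-0.03,0,0,0],[1,0,0,-0.03,0,0,0],[1,0,0,-0.02,0,0,0],[1,0,0,0,0,0,0],[1,0,0,0,0,0,0]]'
python3 -c "
from h import *
go(517.8,13.9,180,-102)
q,e=snap('scene','scene5'); zoom(q,'pics/g2.png',100,90,110,110,5)"
```

```text
t: 14.52
position: [470.9, -311.5, 179.0]
tool_rot: [-0.0, 0.805, -0.594, -0.001]
ft_force: [0.2, 0.5, -5.8]
width: 0.423
t 14.53 pos [ 470.9 -311.5  179. ] ang -72.83 tilt [-0.11  0.1 ] F [ 0.2  0.5 -5.8] T [-0.    0.11 -0.02] w 39.8 j6 0.49
shift mm [-297.  -140.9   -0.5] rz 29.17
```

View pics/g2.png

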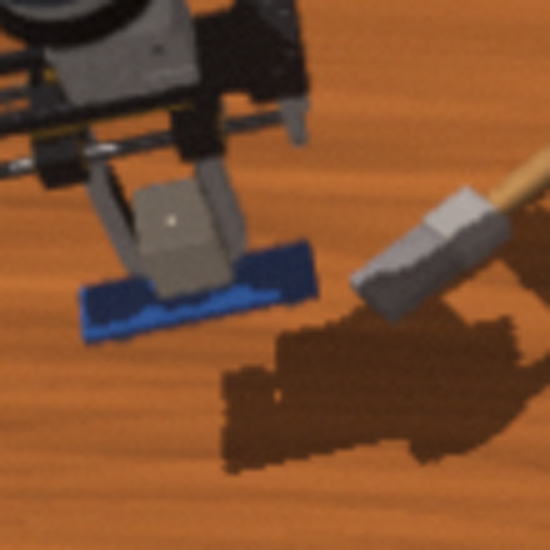

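```bash
python3 -m handwheel '[[1,-0.015,-0.007,0,0,0,0],[1,-0.03,-0.0145,0,0,0,0],[1,-0.035,-0.0165,0,0,0,0],[1,-0.036,-0.017,0,0,0,0],[1,-0.036,-0.017,0,0,0,0],[1,-0.036,-0.017,0,0,0,0],[1,-0.036,-0.017,0,0,0,0],[1,-0.035,-0.0165,0,0,0,0],[1,-0.025,-0.012,0,0,0,0],[1,-0.013,-0.006,0,0,0,0],[1,0,0,0,0,0,0]]'
python3 -m handwheel '[[1,0,0,0,0,0,5],[1,0,0,0,0,0,7],[1,0,0,0,0,0,7],[1,0,0,0,0,0,7],[1,0,0,0,0,0,3.2],[1,0,0,0,0,0,0],[1,0,0,0,0,0,0],[1,0,0,0,0,0,0]]'
python3 -c "
from h import *
go(517.8,13.9,140,-102)"
```

```text
t: 15.95
position: [517.8, 13.9, 180.0]
tool_rot: [0.0, 0.805, -0.593, -0.0]
ft_force: [0.8, -0.2, -5.5]
width: 0.426
t: 16.95
position: [518.2, 12.9, 180.4]
tool_rot: [-0.0, -0.629, 0.777, -0.0]
ft_force: [0.3, -0.5, -4.9]
width: 0.427
t 16.95 pos [518.2  12.9 180.4] ang -102.03 tilt [-0. -0.] F [ 0.3 -0.5 -4.9] T [ 0.04  0.15 -0.03] w 40.1 j6 1.59
shift mm [-0.9  0.6 40.4] rz -0.03
```

```bash
python3 -m handwheel '[[1,-0.0009,0.0006,0.02,0,0,0],[1,0,0,0.025,0,0,0],[1,0,0,0.02,0,0,0],[1,0,0,0.01,0,0,0],[1,0,0,0,0,0,0],[1,0,0,0,0,0,0],[1,0,0,0,0,0,0]]'
python3 - <<'E'
from h import *
go(517.8,13.9,84,-102)
p,d=snap('top','top6');q,e=snap('scene','scene6')
zoom(p,'pics/h1.png',200,160,110,110,6)
zoom(q,'pics/h2.png',210,110,100,110,6)
E
```

```text
t: 17.82
position: [518.5, 14.0, 106.5]
tool_rot: [0.001, -0.629, 0.777, -0.001]
ft_force: [1.2, -0.1, -5.4]
width: 0.42
t 17.82 pos [518.5  14.  106.5] ang -102.03 tilt [ 0.1  -0.02] F [ 1.2 -0.1 -5.4] T [-0.01  0.08 -0.03] w 39.5 j6 1.59
shift mm [ 0.2  0.7 22.5] rz -0.03
```

View pics/h1.png

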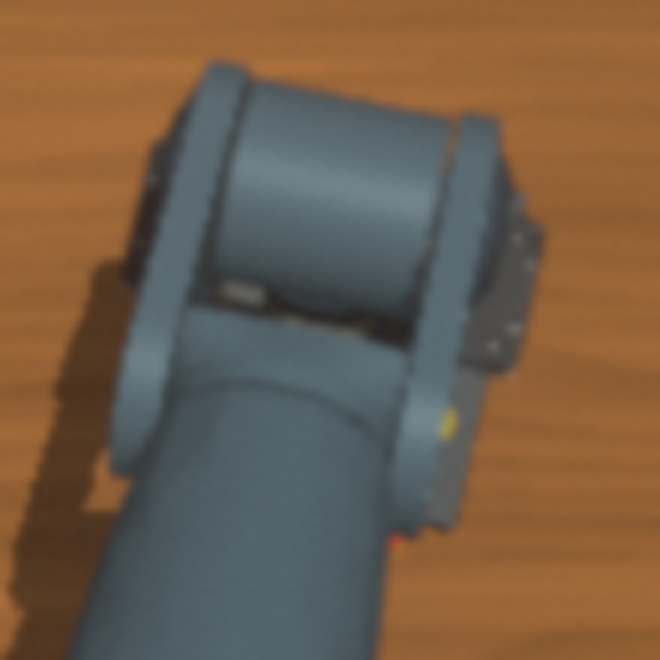

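View pics/h2.png

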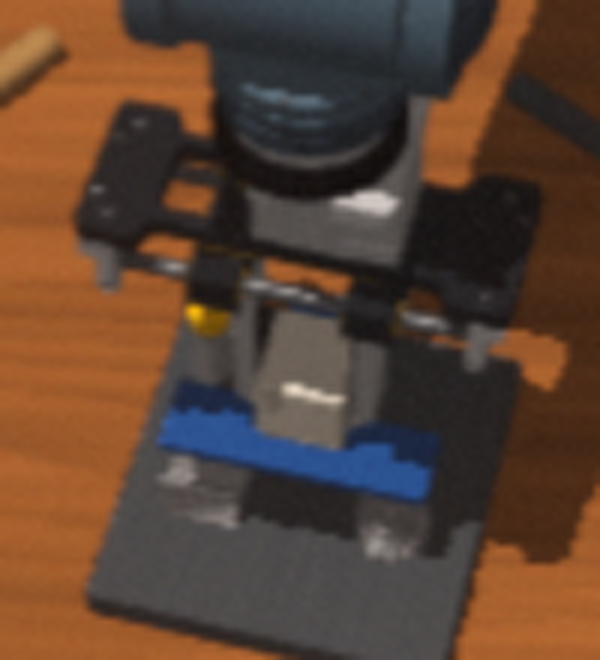

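Run:
```python
from seg import *
c,s=np.cos(np.radians(-12)),np.sin(np.radians(-12))
Rm=np.array([[c,-s,0],[s,c,0],[0,0,1]])
m=np.array([518.4,14,103.9])
for dz in(-20,-28):
    P=m+np.array([[36,-61,dz],[36,61,dz]])@Rm.T
    print(dz,((proj('scene',P)-[210,110]+.5)*6-.5).round(0).tolist())
# seats' predicted locations with stone home 517.8,13.9 : cone, groove mouth rim, pad in scene3/e2 zoom (215,130,8) and d1 zoom(220,178,9)
h=np.array([517.8,13.9,0])
B=[[18,45,44],[18,-45,44],[-42,0,32.8],[-47,-60,72.5]]
P=h+np.array(B)@Rm.T
print(((proj('scene',P)-[215,130]+.5)*8-.5).round(0).tolist())
print(((proj('top',P)-[220,178]+.5)*9-.5).round(0).tolist())
q,e=load('scene6'); hsv=cv2.cvtColor(q,cv2.COLOR_RGB2HSV).astype(int); M=(hsv[...,0]>100)&(hsv[...,0]<126)&(hsv[...,1]>110); M[:170]=0
M=big(M,(260,186)); 
U=cv2.resize(M.astype(np.float32),None,fx=6,fy=6,interpolation=cv2.INTER_CUBIC)[660:,1260:]
cc=max(cv2.findContours((U>.5).astype(np.uint8),0,1)[0],key=cv2.contourArea)
print(cv2.approxPolyDP(cc,12,True).reshape(-1,2).tolist())
```

```text
-20 [[154.0, 440.0], [422.0, 500.0]]
-28 [[155.0, 450.0], [421.0, 509.0]]
[[484.0, 512.0], [231.0, 455.0], [400.0, 361.0], [238.0, 250.0]]
[[204.0, 220.0], [463.0, 278.0], [293.0, 424.0], [468.0, 468.0]]
[[156, 439], [425, 501], [435, 432], [362, 426], [345, 450], [266, 438], [231, 390], [189, 384]]
```

Run:
```python
from seg import *
def chk(tag,m,yaw):
    c,s=np.cos(np.radians(yaw)),np.sin(np.radians(yaw)); Rm=np.array([[c,-s,0],[s,c,0],[0,0,1]])
    q,_=load(tag); b=q[...,2].astype(float)-q[...,0]
    for y in(-50,-40,-30,30,40,50):
        out=[]
        for dz,x in((-28,36),(-20,0)):
            u,v=proj('scene',m+Rm@np.array([x,y,dz]))[0]
            vs=np.arange(v-7,v+7,.1); pr=cv2.remap(b.astype(np.float32),np.full((1,len(vs)),u,np.float32),vs[None].astype(np.float32),1)[0]
            if x==36:
                inn=pr[:60].max(); th=inn/2+pr[-15:].mean()/2; k=np.nonzero(pr>th)[0].max(); out.append(round(vs[k]-v,2))
            else:
                inn=pr[-50:].max(); th=inn/2+pr[:15].mean()/2; k=np.nonzero(pr>th)[0].min(); out.append(round(vs[k]-v,2))
        print(tag,y,out)
chk('scene0',np.array([471.7,-312,48]),17.2)
chk('scene6',np.array([518.4,14,103.9]),-12)
```

```text
scene0 -50 [np.float64(-0.2), np.float64(0.5)]
scene0 -40 [np.float64(-0.1), np.float64(0.4)]
scene0 -30 [np.float64(-0.3), np.float64(0.7)]
scene0 30 [np.float64(-0.3), np.float64(-0.2)]
scene0 40 [np.float64(-0.3), np.float64(0.2)]
scene0 50 [np.float64(-0.3), np.float64(0.3)]
scene6 -50 [np.float64(-0.9), np.float64(4.3)]
scene6 -40 [np.float64(-0.9), np.float64(3.7)]
scene6 -30 [np.float64(-1.0), np.float64(3.6)]
scene6 30 [np.float64(-1.1), np.float64(3.8)]
scene6 40 [np.float64(-1.1), np.float64(3.3)]
scene6 50 [np.float64(-1.2), np.float64(5.3)]
```

Run:
```python
from seg import *
for tag,s in(('scene0',(151,176)),('scene5',None),('scene6',(260,186))):
    q,e=load(tag); hsv=cv2.cvtColor(q,cv2.COLOR_RGB2HSV).astype(int); M=(hsv[...,0]>100)&(hsv[...,0]<126)&(hsv[...,1]>110); M[:120]=0
    k,l,st,c=cv2.connectedComponentsWithStats(M.astype(np.uint8)); i=1+np.argmax(st[1:,4]); M=cv2.erode((l==i).astype(np.uint8),np.ones((3,3)))>0
    P,u,v=pts('scene',e,M); P=P[P[:,2]>np.median(P[:,2])-15]
    A=np.c_[P[:,:2]-P[:,:2].mean(0),np.ones(len(P))]; co=np.linalg.lstsq(A,P[:,2],rcond=None)[0]
    print(tag,len(P),P.mean(0).round(1),'med z',np.median(P[:,2]).round(1),'slope deg',np.degrees(co[:2]).round(1))
    # block top
    t=telemetry.observe()
    W=(hsv[...,1]<80)&(hsv[...,2]>90)
    if tag=='scene6':
        P,u,v=pts('scene',e,np.ones(e.shape,bool))
        sel=(np.abs(P[:,0]-518)<22)&(np.abs(P[:,1]-14)<14)&(P[:,2]>110)&(P[:,2]<140); print('top block z',np.median(P[sel,2]),P[sel].mean(0),sel.sum())
```

```text
scene0 203 [ 492.9 -304.6   27. ] med z 27.0 slope deg [2.9 1. ]
scene5 207 [ 493.8 -304.7  155.4] med z 155.5 slope deg [2.7 0.8]
scene6 277 [541.1  13.2  82.1] med z 82.2 slope deg [ 1.  -0.2]
top block z 122.06482829986135 [519.92400705  13.28643559 121.82991885] 152
```

```bash
python3 -m handwheel '[[1,0,0,0.005,0,0,0],[1,0,0,0.005,0,0,0],[1,0,0,0.004,0,0,0],[1,0,0,0,0,0,0],[1,0,0,0,0,0,0]]'; python3 -c "
from h import *
go(517.8,13.9,83.5,-102)"
python3 -m handwheel '[[1,0,0,0.002,0,0,0],[1,0,0,0.001,0,0,0],[1,0,0,0,0,0,0],[1,0,0,0,0,0,0]]'; python3 -c "
from h import *
go(517.8,13.9,83.5,-102)"
```

```text
t: 18.55
position: [517.9, 14.1, 91.5]
tool_rot: [0.0, -0.629, 0.777, -0.0]
ft_force: [-0.9, -0.2, -5.6]
width: 0.422
t 18.55 pos [517.9  14.1  91.5] ang -102.03 tilt [ 0. -0.] F [-0.9 -0.2 -5.6] T [ 0.02  0.16 -0.  ] w 39.7 j6 1.59
shift mm [0.2 0.  8. ] rz -0.03
t: 19.05
position: [517.8, 14.1, 88.5]
tool_rot: [0.0, -0.629, 0.777, -0.0]
ft_force: [0.2, 0.0, -4.5]
width: 0.425
t 19.05 pos [517.8  14.1  88.5] ang -102.03 tilt [ 0. -0.] F [ 0.2  0.  -4.5] T [ 0.03  0.16 -0.07] w 40.0 j6 1.59
shift mm [ 0.2 -0.1  5. ] rz -0.03
```

```bash
for i in 1 2 3; do python3 -m handwheel '[[1,0,0,0.001,0,0,0],[1,0,0,0,0,0,0],[1,0,0,0,0,0,0]]'; python3 -c "
from h import *
go(517.8,13.9,83.5,-102)"; done
```

```text
t: 19.42
position: [517.8, 14.1, 87.5]
tool_rot: [-0.0, -0.629, 0.777, -0.0]
ft_force: [1.1, 0.6, -4.6]
width: 0.424
t 19.43 pos [517.8  14.1  87.5] ang -102.03 tilt [-0. -0.] F [ 1.1  0.6 -4.6] T [-0.    0.17 -0.  ] w 39.9 j6 1.59
shift mm [ 0.2 -0.1  4. ] rz -0.03
t: 19.8
position: [517.8, 14.1, 86.5]
tool_rot: [-0.0, -0.629, 0.777, -0.0]
ft_force: [0.2, -0.3, -4.7]
width: 0.429
t 19.8 pos [517.8  14.1  86.5] ang -102.04 tilt [ 0. -0.] F [ 0.2 -0.3 -4.7] T [-0.01  0.16 -0.09] w 40.3 j6 1.59
shift mm [ 0.2 -0.1  3. ] rz -0.04
t: 20.18
position: [517.9, 14.0, 85.5]
tool_rot: [0.0, -0.629, 0.777, -0.0]
ft_force: [0.7, 0.2, -4.9]
width: 0.422
t 20.18 pos [517.9  14.   85.5] ang -102.04 tilt [ 0.01 -0.  ] F [ 0.7  0.2 -4.9] T [-0.03  0.07  0.05] w 39.7 j6 1.59
shift mm [0.2 0.  2. ] rz -0.04
```

No contact yet, so within ~1.5 mm sideways. Continue.

```bash
for i in 1 2 3; do python3 -m handwheel '[[1,0,0,0.0007,0,0,0],[1,0,0,0,0,0,0],[1,0,0,0,0,0,0]]'; python3 -c "
from h import *
go(517.8,13.9,83.5,-102)"; done
```

```text
t: 20.55
position: [518.1, 14.0, 84.9]
tool_rot: [0.0, -0.629, 0.777, -0.0]
ft_force: [1.4, -0.6, -4.5]
width: 0.426
t 20.55 pos [518.1  14.   84.9] ang -102.04 tilt [ 0.04 -0.01] F [ 1.4 -0.6 -4.5] T [-0.11 -0.13 -0.05] w 40.0 j6 1.59
shift mm [0.1 0.3 1.4] rz -0.04
t: 20.92
position: [518.3, 13.9, 84.4]
tool_rot: [0.0, -0.629, 0.777, -0.001]
ft_force: [2.3, -2.0, -3.5]
width: 0.422
t 20.93 pos [518.3  13.9  84.4] ang -102.05 tilt [ 0.07 -0.02] F [ 2.3 -2.  -3.5] T [-0.23 -0.34 -0.18] w 39.7 j6 1.59
shift mm [0.1 0.5 0.9] rz -0.05
t: 21.3
position: [518.5, 13.8, 83.9]
tool_rot: [0.001, -0.629, 0.777, -0.001]
ft_force: [2.9, -2.9, -1.4]
width: 0.429
t 21.3 pos [518.5  13.8  83.9] ang -102.05 tilt [ 0.1  -0.03] F [ 2.9 -2.9 -1.4] T [-0.42 -0.63 -0.19] w 40.3 j6 1.59
shift mm [0.1 0.7 0.4] rz -0.05
```

```bash
python3 -m handwheel '[[1,0.0004,-0.001,0.0003,0,0,0],[1,0,0,0,0,0,0],[1,0,0,0,0,0,0]]'; python3 -c "
from h import *
go(517.8,13.9,83.5,-102)"; python3 -m handwheel '[[1,0,0,0.0005,0,0,0],[1,0,0,0,0,0,0],[1,0,0,0,0,0,0]]'; python3 -c "
from h import *
go(517.8,13.9,83.5,-102)"
```

```text
t: 21.68
position: [518.9, 13.5, 83.5]
tool_rot: [0.0, -0.629, 0.777, -0.0]
ft_force: [0.7, -1.2, 4.5]
width: 0.422
t 21.68 pos [518.9  13.5  83.5] ang -102.04 tilt [0.01 0.  ] F [ 0.7 -1.2  4.5] T [-0.18 -0.02 -0.29] w 39.7 j6 1.59
shift mm [-0.1  1.1  0. ] rz -0.04
t: 22.05
position: [518.9, 13.5, 83.4]
tool_rot: [0.0, -0.629, 0.777, -0.0]
ft_force: [-1.3, -1.3, 7.9]
width: 0.427
t 22.05 pos [518.9  13.5  83.4] ang -102.04 tilt [0.01 0.  ] F [-1.3 -1.3  7.9] T [-0.1   0.23 -0.29] w 40.2 j6 1.59
shift mm [-0.1  1.2 -0.1] rz -0.04
```

```bash
python3 -m handwheel '[[1,0,0,-0.0004,0,0,0],[0.5,0,0,0,0,0,0],[0.4,0,0,0,0,0,0],[0.4,0,0,0,0,0,0],[0.4,0,0,0,0,0,0],[0.4,0,0,-0.01,0,0,0],[0.4,0,0,-0.03,0,0,0],[0.4,0,0,-0.05,0,0,0],[0.4,0,0,-0.05,0,0,0],[0.4,0,0,0,0,0,0]]'
python3 - <<'E'
from h import *
go(400,150,222,-102)
q,e=snap('scene','scene7')
zoom(q,'pics/i2.png',210,110,100,110,6)
E
```

```text
t: 23.3
position: [521.5, 13.0, 228.8]
tool_rot: [0.003, -0.629, 0.777, -0.004]
ft_force: [0.4, 0.8, -0.0]
width: 0.598
t 23.3 pos [521.5  13.  228.8] ang -102.03 tilt [ 0.59 -0.12] F [ 0.4  0.8 -0. ] T [0.01 0.13 0.02] w 56.2 j6 1.59
shift mm [-108.7  147.4    5.2] rz -0.03
```

View pics/i2.png

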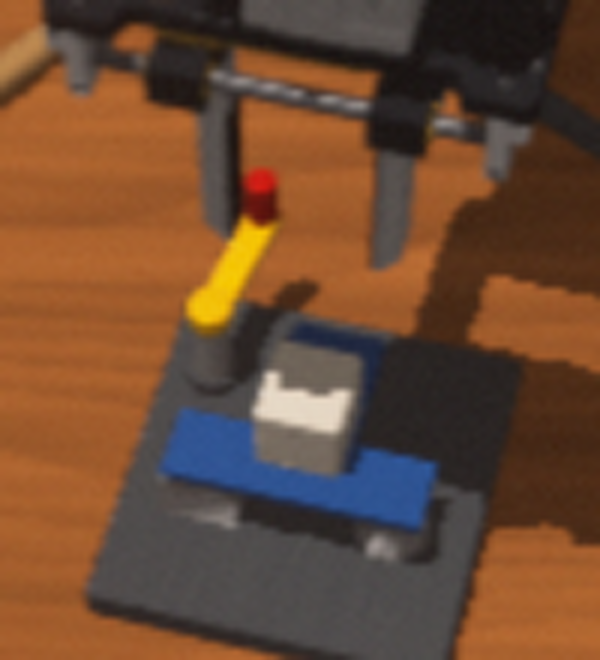

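```bash
python3 -m handwheel '[[1,0,0,0,0,0,-10],[1,0,0,0,0,0,-10],[1,0,0,0,0,0,-10],[1,0,0,0,0,0,-10],[1,0,0,0,0,0,-10],[1,0,0,0,0,0,-10],[1,0,0,0,0,0,-10],[1,0,0,0,0,0,-10],[1,0,0,0,0,0,-10],[1,0,0,0,0,0,-10],[1,0,0,0,0,0,0],[1,0,0,0,0,0,0]]'; python3 -c "
from h import *
go(399.8,-49.4,95,-2)"
```

```text
t: 24.85
position: [518.2, 13.6, 222.1]
tool_rot: [-0.0, 1.0, -0.019, -0.001]
ft_force: [0.6, 0.4, -0.1]
width: 0.008
t 24.85 pos [518.2  13.6 222.1] ang -2.17 tilt [-0.09  0.02] F [ 0.6  0.4 -0.1] T [-0.1   0.12  0.01] w 0.7 j6 -0.15
shift mm [-115.7   67.5  127.2] rz -0.17
```

```bash
python3 -m handwheel '[[1,-0.0289,0.0169,0,0,0,0],[1,-0.0289,0.0169,0,0,0,0],[1,-0.0289,0.0169,0,0,0,0],[1,-0.0289,0.0169,0,0,0,0],[1,0,0,0,0,0,0],[1,0,0,0.03,0,0,0],[1,0,0,0.03,0,0,0],[1,0,0,0.03,0,0,0],[1,0,0,0.025,0,0,0],[1,0,0,0.012,0,0,0],[1,0,0,0,0,0,0],[1,0,0,0,0,0,0]]'
python3 - <<'E'
from h import *
go(399.8,-49.4,95,-2)
q,e=snap('scene','scene8')
zoom(q,'pics/j2.png',210,100,100,110,6)
E
```

```text
t: 26.35
position: [401.6, -50.2, 96.9]
tool_rot: [0.0, 1.0, -0.018, 0.001]
ft_force: [0.7, 0.7, -0.4]
width: 0.005
t 26.35 pos [401.6 -50.2  96.9] ang -2.04 tilt [ 0.1  -0.04] F [ 0.7  0.7 -0.4] T [-0.08  0.04 -0.  ] w 0.5 j6 -0.37
shift mm [-1.9 -0.7  1.9] rz -0.04
```

View pics/j2.png

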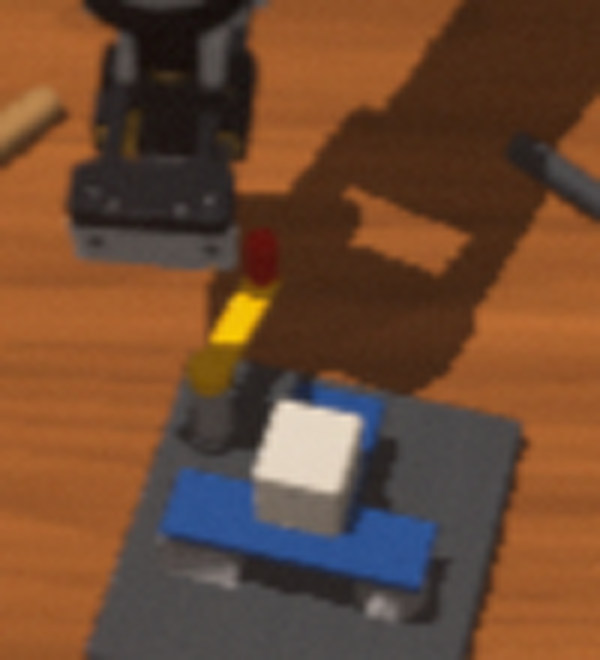

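```bash
python3 -m handwheel '[[1,-0.0015,-0.0005,0.0015,0,0,0],[1,-0.00164,-0.00851,0,0,0,8],[1,-0.00164,-0.00851,0,0,0,8],[1,-0.00164,-0.00851,0,0,0,8],[1,-0.00164,-0.00851,0,0,0,8],[1,-0.00164,-0.00851,0,0,0,8],[1,0,0,0,0,0,0]]'
python3 - <<'E'
from h import *
def tgt(th):
    th=np.radians(th); b=np.array([-43,-60])+60*np.array([-np.sin(th),np.cos(th)])-16*np.array([np.cos(th),np.sin(th)])
    a=np.radians(-12); c,s=np.cos(a),np.sin(a); print(c*b[0]-s*b[1]+514.8, s*b[0]+c*b[1]+14.3)
    return c*b[0]-s*b[1]+514.8, s*b[0]+c*b[1]+14.3
x,y=tgt(60); go(x,y,95,-42)
q,e=snap('scene','scene9')
zoom(q,'pics/k2.png',210,100,100,110,6)
E
```

```text
t: 27.28
position: [404.8, -7.0, 94.8]
tool_rot: [-0.0, 0.934, -0.358, 0.0]
ft_force: [-0.4, 0.8, -0.3]
width: 0.005
404.97017248899533 -7.191134164971501
t 27.27 pos [404.8  -7.   94.8] ang -41.9 tilt [ 0.04 -0.01] F [-0.4  0.8 -0.3] T [-0.1   0.06  0.03] w 0.5 j6 0.43
shift mm [ 0.3 -0.  -0.2] rz 0.1
```

View pics/k2.png

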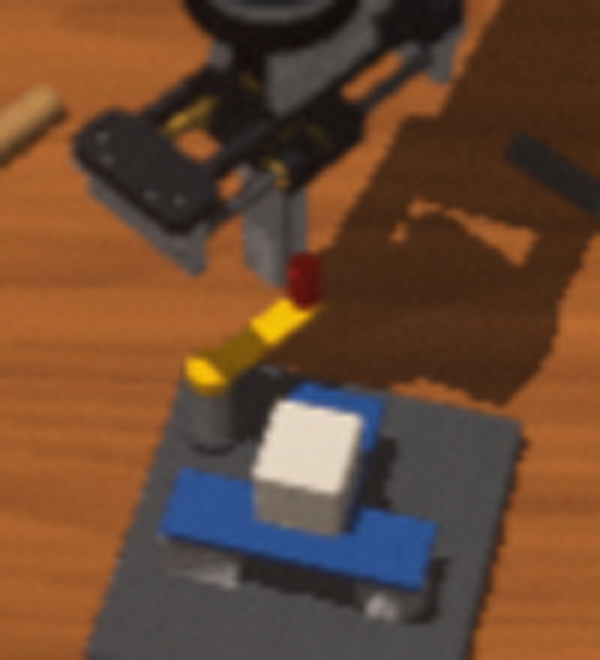

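The keeper is swinging as planned, with the knob at about (304,278) in the zoom. Continue.

```bash
python3 -m handwheel '[[1,-0.00164,-0.00851,0,0,0,8],[1,-0.00164,-0.00851,0,0,0,8],[1,-0.00164,-0.00851,0,0,0,8],[1,-0.00164,-0.00851,0,0,0,8],[1,-0.00164,-0.00851,0,0,0,8],[1,-0.00164,-0.00851,0,0,0,8],[1,0,0,0,0,0,0]]'; python3 -m handwheel '[[1,-0.0008,-0.0042,0,0,0,4],[1,-0.0008,-0.0042,0,0,0,4],[1,0,0,0,0,0,0],[1,0,0,0,0,0,0]]'
python3 - <<'E'
from h import *
def tgt(th):
    th=np.radians(th); b=np.array([-43,-60])+60*np.array([-np.sin(th),np.cos(th)])-16*np.array([np.cos(th),np.sin(th)])
    a=np.radians(-12); c,s=np.cos(a),np.sin(a); return c*b[0]-s*b[1]+514.8, s*b[0]+c*b[1]+14.3
x,y=tgt(0); go(x,y,95,-102)
q,e=snap('scene','scene10')
zoom(q,'pics/l2.png',210,100,100,110,6)
E
```

```text
t: 28.2
position: [444.1, 24.3, 94.6]
tool_rot: [-0.0, 0.708, -0.706, 0.0]
ft_force: [0.5, 0.3, -0.4]
width: 0.007
t: 28.7
position: [452.1, 25.6, 94.5]
tool_rot: [0.0, -0.657, 0.754, -0.0]
ft_force: [0.1, 0.6, -0.1]
width: 0.005
t 28.7 pos [452.1  25.6  94.5] ang -97.91 tilt [ 0.01 -0.01] F [ 0.1  0.6 -0.1] T [ 0.02  0.11 -0.04] w 0.4 j6 1.51
shift mm [-1.6 -4.8 -0.5] rz 4.09
```

View pics/l2.png

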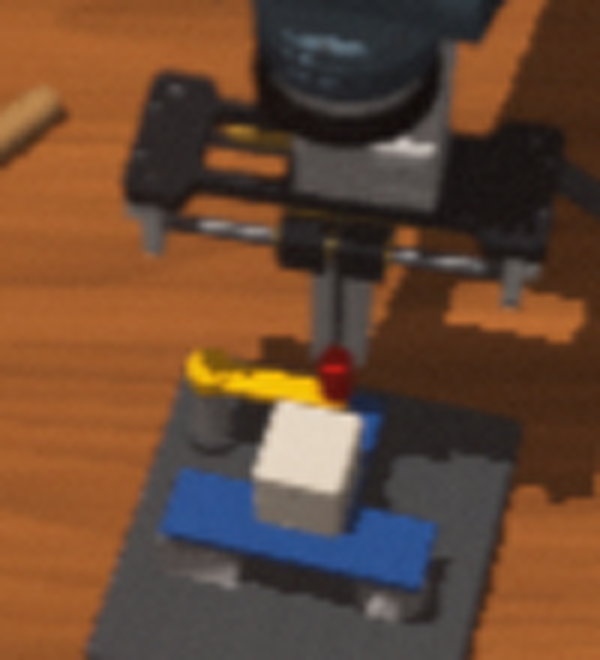

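```bash
python3 -m handwheel '[[1,-0.001,-0.0042,0,0,0,4],[1,0,-0.001,0,0,0,0],[1,0,0,0,0,0,0],[1,0,0,0,0,0,0]]'; for i in 1 2; do python3 -m handwheel '[[1,0,-0.001,0,0,0,0],[1,0,0,0,0,0,0],[1,0,0,0,0,0,0]]';done
python3 - <<'E'
from h import *
go(457,26,95,-102)
E
```

```text
t: 29.25
position: [455.0, 26.4, 93.9]
tool_rot: [-0.002, -0.63, 0.777, 0.003]
ft_force: [-8.9, 1.4, 7.6]
width: 0.004
t: 29.62
position: [455.1, 26.4, 93.9]
tool_rot: [-0.003, -0.63, 0.777, 0.003]
ft_force: [-11.4, 0.9, 10.1]
width: 0.007
t: 30.0
position: [455.3, 26.4, 93.8]
tool_rot: [-0.004, -0.63, 0.777, 0.004]
ft_force: [-14.5, 1.7, 11.9]
width: 0.004
t 30.0 pos [455.3  26.4  93.8] ang -101.9 tilt [-0.68  0.1 ] F [-14.5   1.7  11.9] T [ 0.36  2.91 -0.  ] w 0.4 j6 1.59
shift mm [ 0.  -1.7 -1.2] rz 0.1
```

```bash
python3 -m handwheel '[[1,0,0.003,0,0,0,0],[1,0,0.006,0,0,0,0],[1,0,0.01,0,0,0,0],[1,0,0,-0.04,0,0,0],[1,0,0,-0.05,0,0,0],[1,0,0,-0.05,0,0,0],[1,0,0,0,0,0,0]]'; python3 -m handwheel '[[1,-0.05,0,0,0,0,0],[1,-0.05,0,0,0,0,0],[1,-0.05,0,0,0,0,0],[1,-0.05,0,0,0,0,0],[1,-0.05,0,0,0,0,0],[1,-0.05,0,0,0,0,0],[1,0,0,0,0,0,0],[1,0,0,0,0,0,0]]'
python3 - <<'E'
from h import *
go(457,26,95,-102)
q,e=snap('scene','scene11'); p,d=snap('top','top11')
zoom(q,'pics/m2.png',210,110,100,110,6)
zoom(p,'pics/m1.png',220,178,70,75,8)
cv2.imwrite('pics/m3.png',cv2.cvtColor(q,cv2.COLOR_RGB2BGR))
E
```

```text
t: 30.88
position: [443.2, 29.1, 239.1]
tool_rot: [0.003, -0.629, 0.777, -0.004]
ft_force: [0.3, -0.2, -0.3]
width: 0.003
t: 31.88
position: [502.7, 322.3, 233.1]
tool_rot: [-0.001, -0.629, 0.777, 0.0]
ft_force: [-0.1, -0.2, 0.1]
width: 0.004
t 31.88 pos [502.7 322.3 233.1] ang -102.02 tilt [-0.12 -0.07] F [-0.1 -0.2  0.1] T [-0.    0.14  0.02] w 0.4 j6 2.16
shift mm [299.1 -17.2 138.5] rz -0.02
```

View pics/m2.png

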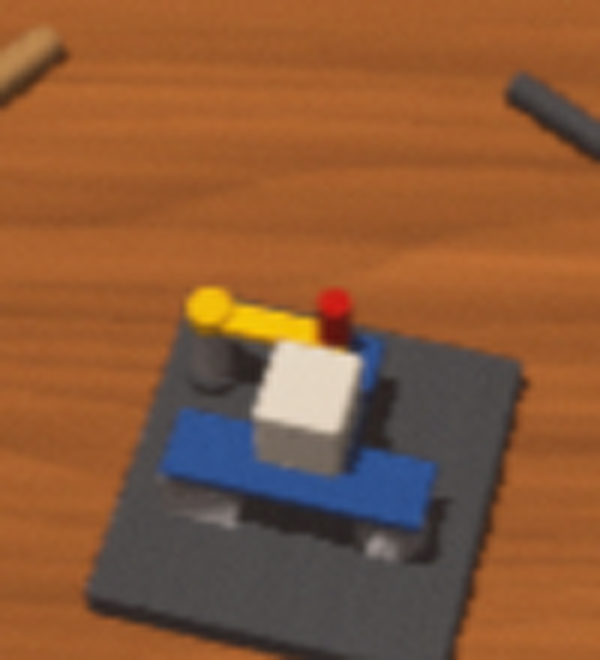

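View pics/m1.png

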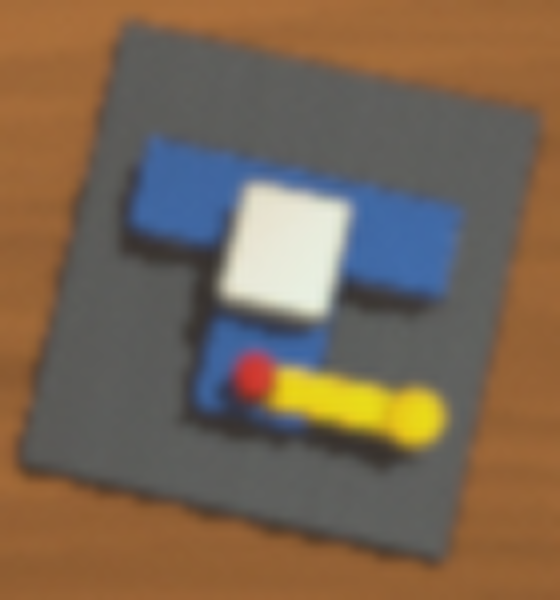

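View pics/m3.png

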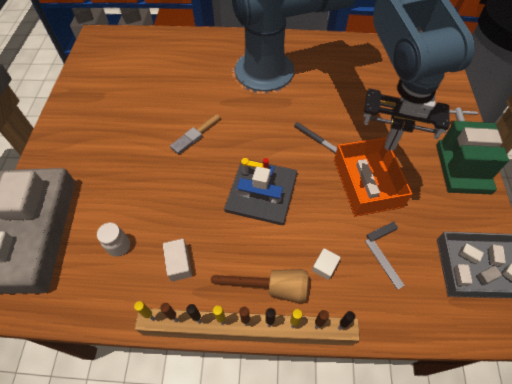

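Run:
```python
from seg import *
f=lambda x,y,u0,v0,k:[u0+(x+.5)/k-.5,v0+(y+.5)/k-.5]
for n,kn,pv,a in(('top',(255,375),(416,417),(220,178,8)),('scene',(335,301),(210,305),(210,110,6))):
    k=onplane(n,[f(*kn,*a)],100.5 )[0]; p=onplane(n,[f(*pv,*a)],72.5)[0]; d=(k-p)[:2]
    print(n,'knob',k[:2].round(1),'piv',p[:2].round(1),'len',np.hypot(*d).round(1),'theta deg',(np.degrees(np.arctan2(d[1],d[0]))-78).round(1))
c,s=np.cos(np.radians(-12)),np.sin(np.radians(-12)); Rm=np.array([[c,-s],[s,c]])
for n in('top','scene'):
    p,d=load(n+'11'); hsv=cv2.cvtColor(p,cv2.COLOR_RGB2HSV).astype(int)
    M=(hsv[...,0]>100)&(hsv[...,0]<126)&(hsv[...,1]>110); M[:150]=0; M[250:]=0; M[:,:215]=0; M[:,300:]=0
    P,u,v=pts(n,d,cv2.erode(M.astype(np.uint8),np.ones((3,3)))>0); L=(P[:,:2]-[514.8,14.3])@Rm
    for nm,sel in(('+y',(L[:,1]>25)),('-y',(L[:,1]<-25)),('stem',(L[:,0]<-22))): print(n,nm,sel.sum(),np.median(P[sel,2]).round(1) if sel.sum() else '')
    W=(hsv[...,1]<80)&(hsv[...,2]>185); W[:150]=0;W[250:]=0; W[:,:230]=0; W[:,275:]=0
    k,l,st,_=cv2.connectedComponentsWithStats(W.astype(np.uint8)); i=1+np.argmax(st[1:,4])
    Pc,_=poly(n,l==i,100.8,4); print(n,'block',rect(Pc)); Q,u,v=pts(n,d,l==i); print(np.median(Q[:,2]))
```

```text
top knob [471.1  24.2] piv [459.1 -35.2] len 60.6 theta deg 0.6
scene knob [473.1  24.3] piv [458.  -34.5] len 60.6 theta deg -2.5
top +y 87 59.0
top -y 94 59.1
top stem 15 59.5
top block (array([517.5,  13.6]), array([38.9, 43.4]), 76.81)
98.95136921963376
scene +y 115 59.6
scene -y 104 59.3
scene stem 1 58.7
scene block (array([520.4,  14.1]), array([38.6, 44.2]), 77.79)
99.22327277734985
```

```bash
python3 -c "
from cell import env
print(env.job_done())"
```

```text
the job is handed in; nothing more can be done
None
```

The job is handed in, about 32 s into the 72 s limit, with the arm clear of everything. The hand-in gives no verdict, so what follows rests on my own checks.

- **Offcut:** it lies flat inside the orange bin in the last picture.
- **Carrier:** I set it down in small steps. It met the seats at the expected home height with about 13 N of support, and I released it there. Afterwards the block was at about (519, 14) mm, where the arm had let it go. The plate read the same height at both crossbar ends, within about 0.3 mm. The stem agreed within about 1 mm, but from few pixels. All plate heights read 1–2 mm below nominal, about the same bias the depth camera showed on the bench.
- **Keeper:** I pushed it until it stopped against about 14 N, and it stayed there when I backed off. The two cameras put its angle at +0.6° and −2.5°, so they agree on the closed position only to within about 3°. That push also put about 12 N upward on the tool, which I did not explain.
- **Other checks that disagreed:** before placing, the two cameras differed by up to about 5 mm on the base, mostly because they also saw the sides of the seats. One check of the held carrier suggested a 2 mm offset. I corrected sideways by about 1 mm on contact, after which the carrier went fully down.
- **Other things on the bench:** none of my moves touched them, and they look unmoved in the last picture. I did not measure them.

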